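Seat a bat on the pins of a throwing wheel

TASK

The square bat on the throwing wheel has been set down askew and is riding on the two bat pins. Without pinching or lifting it, nudge it sideways with the fingertips until both of its holes drop over the pins and it lies flat on the wheel head. Do not touch the cup that stands on the bat, keep it upright there, leave everything else on the table where it is, and back away at the end.

Things in the scene. Friction and masses are not known exactly. Their poses are not given: they have to be found in the camera images.
- wheel: Small table-top throwing wheel, fixed, head does not turn. Round blue-grey housing, radius 110 mm, 66 mm high; control pod at its front reaches 147 mm from the axis, 47 mm high. Above it the aluminium head, radius 90 mm, 86 to 100 mm above the table, with two steel pins 70 mm either side of the axis. Origin: on the axis at table height; x away from the robot, y towards the left pin, z up.
- wheel_head (a point): Centre of the head's top face, 100 mm above the table; axes as the wheel's. The seated bat has its origin here (a few mm of play) and its axes parallel to these, and its edges overhang the head by 10 mm or more: fingertips beside an edge may reach 10 to 15 mm below this face without touching anything else.
- pin_left (a point): Centre of the top of the left (+y) bat pin: 10 mm diameter, stands 8 mm above the head, its top 3 mm tapered to 6 mm diameter.
- pin_right (a point): Centre of the top of the right (-y) bat pin, the same shape.
- bat: Square varnished plywood bat, 200 x 200 x 9 mm, loose, 0.2 to 0.4 kg, slides easily (friction 0.3). Origin: centre of its underside; x, y parallel to its edges, z up. At the start it lies on top of both pins, 24 to 36 mm off towards the wheel's -x, up to 18 mm to either side and 0.2 rad in yaw, tipped up to 0.1 rad with its near edge low (about 5 mm below the head's top face).
- hole_round (a point): Centre of the bat's round hole (13.5 mm diameter, right through) at the underside, 70 mm from the bat's centre towards its +y edge; belongs over the left pin.
- hole_slot (a point): Centre of the bat's slot (13.5 mm along the bat's x, 20 mm along its y, right through) at the underside, 70 mm from the bat's centre towards its -y edge; belongs over the right pin.
- cup: Cream unglazed cup, 61 mm across, 58 mm high, loose, standing near the middle of the bat. Origin: centre of its underside, z up. Not to be touched.
- bottle_near: Blue squeeze bottle with black nozzle, 34 mm across, 87 mm high, standing loose near the right front of the wheel; origin at the centre of its underside. Bystander.
- cup_small: Terracotta-coloured cup, 55 mm across, 58 mm high, standing loose near the left front of the wheel; origin at the centre of its underside. Bystander.
- stamp: Wooden texture stamp, 42 mm square, 56 mm high, standing loose at the front right; origin at the centre of its underside. Bystander.
- tape: Roll of masking tape, 98 mm across, 25 mm high, lying loose behind the wheel; origin at the centre of its underside. Bystander.

How it is judged:
At the end, for the whole second after the job is handed in: The round hole is over the left pin (within 5 mm) and the slot over the right pin (within 8 mm), the bat lies flat on the wheel head (underside within 1.5 mm of it, level within 0.015 rad) and is at rest; the cup stands upright on the bat, within 35 mm of its middle (horizontal distance between hole_round and pin_left below 0.005 m and horizontal distance between hole_slot and pin_right below 0.008 m and z of bat in the frame of wheel_head below 0.0015 m and angle between bat's own z axis and vertical below 0.015 rad and linear speed of each of bat, cup below 0.01 m/s and angle between cup's own z axis and vertical below 0.05 rad and horizontal distance between cup and bat below 0.035 m and z of cup in the frame of bat below 0.013 m); the robot touches nothing.
It fails at once if the bat is lifted or carried: its middle rises more than 14 mm above the wheel head, or it is tipped by more than 0.2 rad (z of bat in the frame of wheel_head above 0.014 m or angle between bat's own z axis and vertical above 0.2 rad).
It fails at once if the robot touches the cup on the bat (contact force between any of the arm, the fingers and cup above 0.3 N).
It fails at once if the cup on the bat tips by more than 0.3 rad (angle between cup's own z axis and vertical above 0.3 rad).
It fails at once if another thing on the table is moved by more than 15 mm (distance of any of bottle_near, cup_small, stamp, tape from where it was at the start of the episode above 0.015 m).
It also fails if it takes over 72 s, if anything falls off the work surface, if the arm or the gripper's body presses on something with over 40 N, if the wrist force passes 120 N, or if a joint passes its speed limit or range.

ROBOT

A 6-joint arm with a two-finger parallel gripper is mounted at the origin on the work surface; the furniture and walls round the work are solid. World frame = base frame: x ahead of the robot, y to its left, z up, the work surface at z = 0. Lengths are in m, angles in rad, forces in N, time in s.
With the tool pointing down it reaches from about 0.3 to 0.775 m from the base axis. Payload 14.6 kg.
Tool frame: the origin (TCP) lies at the very end of the fingers, on their centre line; the grasp point (between the pads) lies 19 mm behind it (bot.grasp_offset is the distance from the TCP to the grasp point, in m); z points along the fingers, y is the line along which they close (so a half turn about z gives the same grasp; the last joint's range is limited). The gripper opens to 94 mm and grips with 3 to 60 N. Pads are 16 mm wide; open, the fingers measure 119 mm over their backs; the gripper's body (75 mm by 177 mm) begins 78 mm behind the grasp point.
Start: joints at [-1.376, 0.3, 1.521, -0, 1.321, -0.067], TCP at [0.142, -0.531, 0.205] pointing down, gripper open.
Joint ranges: [-3.03, 3.03], [-0.79, 2.21], [0.23, 2.52], [-1.04, 4.18], [0, 3.07], [-2.55, 2.55]. Speed limits (rad/s): [2.22, 2.22, 2.57, 3.14, 3.14, 3.14].

INTERFACE

Orientations are given as [roll, pitch, yaw] about the fixed x, y, z axes, in that order (R = Rz(yaw) Ry(pitch) Rx(roll)).
In Python, from rig import bot, viewer gives the robot as it stands.
- The arm moves only by the tool jog_arm, never from a script. Its argument "deltas" is one flat list of numbers, 7 for each row, row after row: the shift along the tool's x, y, z in units of 200 mm (1.0 is 200 mm), then the turn, a rotation vector about the tool's x, y, z in units of 45 degrees (1.0 is 45 degrees), then the opening, from -1 (shut) to 1 (fully open). In form: [dx, dy, dz, wx, wy, wz, fingers, dx, dy, dz, wx, wy, wz, fingers, ...]. A call has 1 to 5 rows; each row is the pose to reach, as a shift and turn from the pose commanded when the call began, along the tool's axes at that moment; what a row does not reach only later rows make up. A row lasts 1/8 s, in which the tool goes at most 62.5 mm and 10.7 degrees, less where a joint would pass 70% of its speed; a pose out of reach is approached as far as the arm can. A call with a number of a shift or a turn outside -1 to 1 is refused whole. A call with a gripper value outside its range is refused whole. The fingers move at their own pace and stop on an object; "force" is the grip in N (left out, the last holds). Time passes only in rows, so rows that repeat a pose let the fingers close. It gives the time, the measured TCP pose, the force, the opening and the grip force at its end, in the units of the state.
- bot.get_obs(): the state, without advancing time (a new reading comes with each control period).
- viewer.get_image(name): name is "scene" or "top"; returns the picture (400x640x3 uint8, blue, green, red); there is no depth.
- viewer.camera_info(name): a dict with "mtx" (3x3 intrinsics, pixels), "rvec" (rotation vector, rad) and "tvec" (3), from world to camera coordinates, as OpenCV has them. Camera axes: x right, y down, z forward; pixel columns grow to the right and rows downward; lengths in m; the calibration is good to about 2 mm. A picture is of the moment at which its call begins. camera_info takes no time and is no camera call.
- bot.close_job(): hands the job in; it is judged then, once.
The state is a dict: "time": time; "q": joint angles; "dq": joint speeds; "effort": joint torques, N m; "tcp_pos": TCP position; "tool_rot": TCP orientation; "ft_force": force on the tool from outside, world axes, zero at the start; "wrist_torque": the same for the moment, N m; "width": opening from 0.0 (shut) to 1.0 (fully open); "grip_force": force on a finger pad.
Only numpy, scipy, OpenCV 4.12 (cv2) and the standard library are available. Lean on these libraries where they do the work, as an engineer would, in place of code of your own. Each camera call takes 0.05 s, during which the arm holds its last target. There are 200 camera calls.

## Working session

There is one attempt and no reset: what is moved stays moved. The work goes in short steps, Python scripts to look and compute and a tool call to move; the robot and the scene stay as the last step left them, time stands still between calls to the robot, and variables do not carry over. Pictures are saved under pics/ and viewed, at most 10 in all, crops included, and the job is handed in when it is done.

Besides the shell and the picture viewer there is one more tool, called in YAML: its name, and indented under it one key for each argument. jog_arm: Moves the arm, as the interface text tells. Its arguments: {"type":"object","properties":{"deltas":{"type":"array"},"force":{"type":"number"}},"required":["deltas"]}

```bash
ls; mkdir -p pics
python3 - <<'E'
from rig import bot, viewer
import cv2
o=bot.get_obs(); print(o)
for n in("scene","top"):
    cv2.imwrite(f"pics/{n}0.png",viewer.get_image(n)); print(n,viewer.camera_info(n))
E
```

```text
pics
{'time': 0.0, 'q': array([-1.37558324e+00,  3.00500823e-01,  1.52157016e+00,  6.73096127e-06,
        1.32071056e+00, -6.66032753e-02]), 'dq': array([-1.22616963e-03, -1.62888730e-04, -5.47308257e-04, -5.41334248e-04,
       -8.39328405e-05,  1.56301739e-04]), 'effort': array([ 9.23306798e-04, -5.31810522e+01, -3.52738094e+01,  7.09072757e-02,
        2.43613205e-02, -9.02736565e-05]), 'tcp_pos': array([ 0.14230574, -0.53100016,  0.20487465]), 'tool_rot': array([-3.14040684e+00, -8.56302070e-05,  2.61814646e-01]), 'ft_force': array([ 0.28664669,  0.53861459, -0.23485093]), 'wrist_torque': array([-0.04526508, -0.05364649, -0.03017992]), 'grip_force': 0.0, 'width': 1.0009415089993308}
scene {'mtx': array([[443.84339197,   0.        , 312.70288512],
       [  0.        , 443.84339197, 207.60095141],
       [  0.        ,   0.        ,   1.        ]]), 'rvec': array([ 1.21013331, -2.34670226,  0.92996103]), 'tvec': array([0.27536678, 0.4504579 , 0.87487193])}
top {'mtx': array([[508.34289001,   0.        , 316.95173561],
       [  0.        , 508.34289001, 200.68975889],
       [  0.        ,   0.        ,   1.        ]]), 'rvec': array([ 2.08306495, -2.14020208,  0.17974554]), 'tvec': array([-0.05288602,  0.56469559,  1.35120895])}
```

View pics/scene0.png

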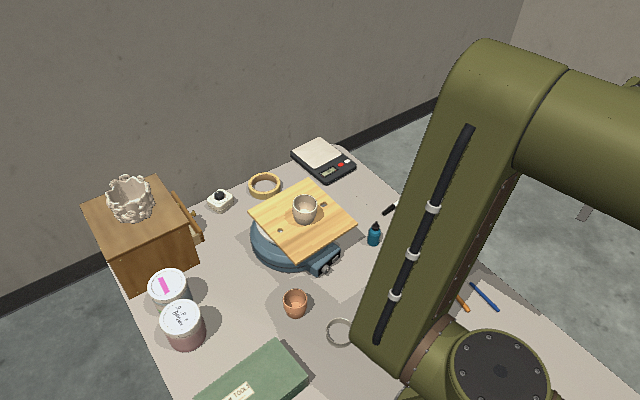

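View pics/top0.png

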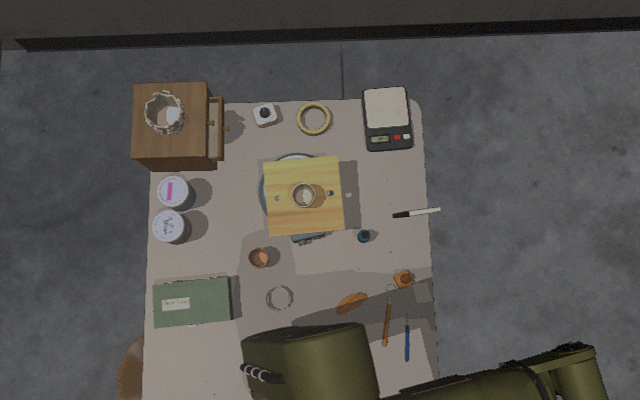

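The scene view shows the bat with its cup at about (305,215) and the wheel mostly covered. The top view shows the bat at (304,196), holes at about (276,198) and (330,193), the wheel rim peeking out at upper left, and the pod at (308,238). The bottle is at (364,236) and the small cup at (259,257). I'll zoom in.

Run:
```python
import cv2,numpy as np
a=cv2.imread("pics/top0.png")[140:265,240:390]; b=cv2.imread("pics/scene0.png")[165:290,235:385]
f=lambda i:cv2.resize(i,None,fx=4.0,fy=4.0,interpolation=cv2.INTER_CUBIC)
cv2.imwrite("pics/ca.png",f(a)); cv2.imwrite("pics/cb.png",f(b))
```

```text
(no output)
```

View pics/ca.png

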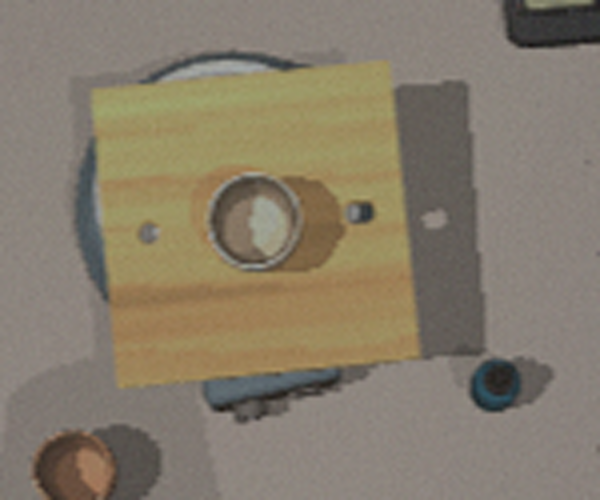

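View pics/cb.png

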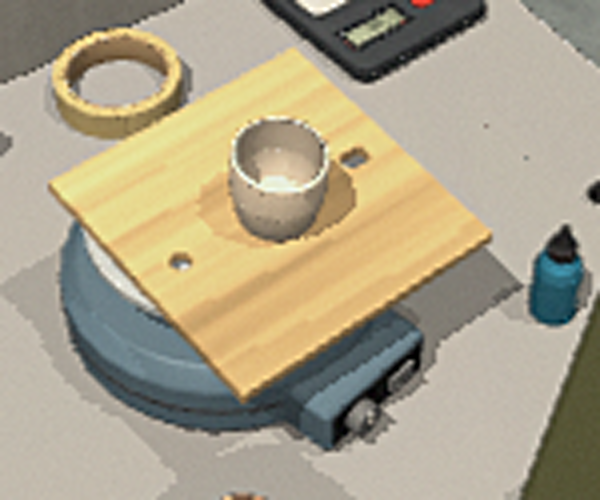

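Top crop: bat corners at crop px (92,88), (388,62), (420,355), (118,388), round hole at (148,233) and slot at (360,212). The head's white arc and the blue housing arc show at upper left, with the pod at (270,390). The scene crop shows the same bat with corners (50,186), (293,48), (491,238), (243,397), plus the pod front with its top edge from about (310,415) to (420,335). Next I'll measure.

```bash
cat > h.py <<'E'
import cv2,numpy as np
from scipy.optimize import least_squares
from rig import bot,viewer
CI={n:viewer.camera_info(n) for n in("scene","top")}
def und(n,p):
    c=CI[n];R=cv2.Rodrigues(c["rvec"])[0]
    p=np.atleast_2d(np.float64(p)); d=np.c_[p,np.ones(len(p))]@np.linalg.inv(c["mtx"]).T@R
    return -R.T@c["tvec"].ravel(),d
def cast(n,p,z):
    o,d=und(n,p); return (o+d*((z-o[2])/d[:,2])[:,None])
def tri(pt,ps):
    P=[CI[n]["mtx"]@np.c_[cv2.Rodrigues(CI[n]["rvec"])[0],CI[n]["tvec"].ravel()] for n in("top","scene")]
    X=cv2.triangulatePoints(*P,np.float64(pt).T,np.float64(ps).T); return (X[:3]/X[3]).T
def proj(n,X): c=CI[n]; return cv2.projectPoints(np.float64(X),c["rvec"],c["tvec"],c["mtx"],None)[0][:,0]
def masks(im,box):
    hsv=cv2.cvtColor(im,cv2.COLOR_BGR2HSV); x0,y0,x1,y1=box; k=np.zeros(im.shape[:2],np.uint8); k[y0:y1,x0:x1]=255
    return cv2.inRange(hsv,(10,75,90),(35,255,255))&k, cv2.inRange(hsv,(90,50,30),(115,255,190))&k
def big(m):
    cs=cv2.findContours(m,cv2.RETR_EXTERNAL,cv2.CHAIN_APPROX_NONE)[0]; return max(cs,key=cv2.contourArea)
def quad(m):
    c=cv2.convexHull(big(cv2.morphologyEx(m,cv2.MORPH_OPEN,np.ones((3,3)))))
    q=cv2.approxPolyN(c,4)[0].astype(float); pts=c[:,0].astype(float)
    cn=big(cv2.morphologyEx(m,cv2.MORPH_OPEN,np.ones((3,3))))[:,0].astype(float); L=[]
    for i in range(4):
        a,b=q[i],q[(i+1)%4]; u=(b-a)/np.linalg.norm(b-a); t=(cn-a)@u; s=(cn-a)@np.r_[-u[1],u[0]]
        e=cn[(t>6)&(t<np.linalg.norm(b-a)-6)&(abs(s)<2.5)]
        vx,vy,x,y=cv2.fitLine(e.astype(np.float32),cv2.DIST_HUBER,0,.01,.01).ravel(); L.append(np.cross([x,y,1],[x+vx,y+vy,1]))
    r=[np.cross(L[i-1],L[i]) for i in range(4)]; return np.array([v[:2]/v[2] for v in r])
E
python3 - <<'E'
from h import *
np.set_printoptions(precision=4,suppress=True)
T=cv2.imread("pics/top0.png");S=cv2.imread("pics/scene0.png")
mt,bt=masks(T,(250,140,352,250)); ms,bs=masks(S,(236,170,370,290))
qt=quad(mt);qs=quad(ms);print(qt,qs)
guess_t=np.array([[263,162],[337,155.5],[345,229],[269.5,237]]);guess_s=np.array([[247.5,211.5],[308,177],[358,224.5],[296,264]])
o=lambda q,g:np.array([q[np.argmin(np.linalg.norm(q-v,axis=1))] for v in g])
qt,qs=o(qt,guess_t),o(qs,guess_s)
X=tri(qt,qs);print("corners",X, "edges",[np.linalg.norm(X[i]-X[i-1]) for i in range(4)])
print("from top at .11:",cast("top",qt,.115))
H=tri([[277,198.3],[330,193.2]],[[280.2,230.6],[324,204.5]]);print("holes",H)
# housing circle
for n,m,z,r in(("top",bt,.066,.11),("scene",bs,.066,.11)):
    c=big(cv2.morphologyEx(m,cv2.MORPH_OPEN,np.ones((2,2))))[:,0]; W=cast(n,c,z)[:,:2]
    print(n,len(W),W.min(0),W.max(0))
    cv2.imwrite(f"pics/m_{n}.png",m)
v=np.hstack([cv2.resize(x[140:270,235:385],None,fx=2.6,fy=2.6,interpolation=0) for x in(bt,)]+[cv2.resize(bs[165:295,235:385],None,fx=2.6,fy=2.6,interpolation=0)])
cv2.imwrite("pics/m.png",v)
E
```

```text
[[344.1781 229.0637]
 [269.1672 235.886 ]
 [263.3565 162.3136]
 [336.455  155.2528]] [[311.6403 180.1229]
 [358.4443 223.8861]
 [295.2448 264.7855]
 [201.8292 161.7882]]
corners [[ 0.6389  0.0964  0.3044]
 [ 0.6714 -0.1282  0.1105]
 [ 0.4746 -0.1397  0.1013]
 [ 0.463   0.0594  0.0985]] edges [np.float64(0.2733728392721716), np.float64(0.2984977594926376), np.float64(0.1972778523638907), np.float64(0.19936905215681316)]
from top at .11: [[ 0.6603  0.072   0.115 ]
 [ 0.6737 -0.1247  0.115 ]
 [ 0.4737 -0.1384  0.115 ]
 [ 0.4613  0.0577  0.115 ]]
holes [[ 0.5614  0.0367  0.1119]
 [ 0.5711 -0.1043  0.111 ]]Traceback (most recent call last):
  File "<stdin>", line 14, in <module>
  File "h.py", line 19, in big
    cs=cv2.findContours(m,cv2.RETR_EXTERNAL,cv2.CHAIN_APPROX_NONE)[0]; return max(cs,key=cv2.contourArea)
                                                                              ~~~^^^^^^^^^^^^^^^^^^^^^^^^
ValueError: max() iterable argument is empty
```

Run:
```python
from h import *
np.set_printoptions(precision=4,suppress=True)
T=cv2.imread("pics/top0.png");S=cv2.imread("pics/scene0.png")
for im,P in((T,[(262,194),(266,210),(297,153),(305,234),(290,157),(256,200),(240,215)]),(S,[(258,250),(262,265),(330,255),(275,265),(265,236),(240,255)])):
    h=cv2.cvtColor(im,cv2.COLOR_BGR2HSV); print([tuple(map(int,h[y,x])) for x,y in P])
out=[]
for im,x0,y0 in((T,240,140),(S,240,170)):
    b=im.astype(int); m=((b[...,0]-b[...,2])>12).astype(np.uint8)*255
    out.append(cv2.resize(m[y0:y0+120,x0:x0+130],None,fx=3,fy=3,interpolation=0))
cv2.imwrite("pics/m.png",np.hstack(out))
```

```text
[(101, 30, 95), (45, 25, 101), (75, 13, 76), (106, 31, 108), (60, 6, 161), (17, 26, 137), (11, 29, 143)]
[(98, 53, 139), (20, 26, 174), (98, 52, 147), (100, 10, 73), (28, 13, 231), (19, 25, 193)]
```

View pics/m.png

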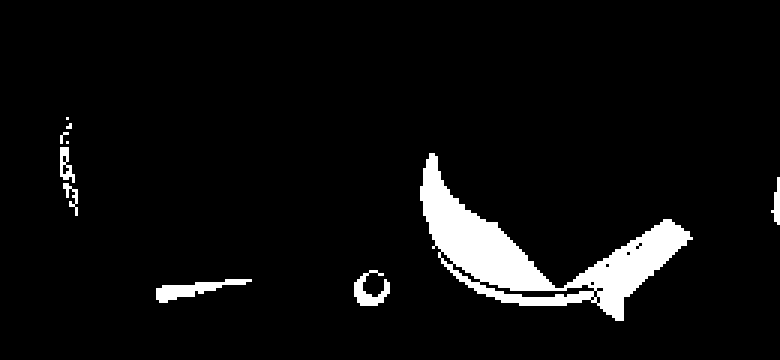

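The mask image shows the housing arc at top-view left, a thin pod strip near (308,236), and in the scene view the housing and pod clearly. I'll now fit the circles by radial edge search.

```bash
cat > wheel.py <<'E'
from h import *
np.set_printoptions(precision=4,suppress=True)
T=cv2.imread("pics/top0.png").astype(np.float32);S=cv2.imread("pics/scene0.png").astype(np.float32)
print("cams",und("top",[[0,0]])[0],und("scene",[[0,0]])[0])
def edge(im,n,f,c,z,r0,r1,ths,thr,sgn):
    out=[]
    g=cv2.GaussianBlur(f(im),(0,0),.7); rr=np.linspace(r0,r1,60)
    for th in ths:
        W=np.c_[c[0]+rr*np.cos(th),c[1]+rr*np.sin(th),np.full(60,z)]
        p=proj(n,W).astype(np.float32); v=cv2.remap(g,p[:,0],p[:,1],1).ravel()
        d=sgn*np.gradient(v); i=np.argmax(d)
        if d[i]*3>thr and 2<i<57: out.append((th,*W[i,:2]))
    return np.array(out)
def fit(P,r):
    f=lambda c:np.hypot(P[:,1]-c[0],P[:,2]-c[1])-r
    s=least_squares(f,[.6,-.02],loss="soft_l1",f_scale=.001); return s.x,np.abs(f(s.x)).mean()
gray=lambda i:i.mean(2); blue=lambda i:i[...,2]-i[...,0]
ths=np.r_[np.radians(np.arange(-15,25,2)),np.radians(np.arange(72,125,2))]
c=np.array([.6,-.02])
for k in range(3):
    A=edge(T,"top",blue,c,.066,.1,.125,ths,4,1); ca,ea=fit(A,.11)
    B=edge(T,"top",gray,c,.1,.08,.1,ths,12,-1); cb,eb=fit(B,.09)
    C=edge(S,"scene",gray,c,.1,.08,.1,np.radians(np.arange(70,140,2)),12,-1); cc,ec=fit(C,.09) if len(C)>3 else (0,0)
    print("housing",ca,ea,len(A),"head",cb,eb,len(B),"head scene",cc,ec,len(C)); c=(ca+cb)/2
# pod silhouette in both views
for n,im,box,z in(("top",T,(285,225,332,246),.047),("scene",S,(296,230,345,275),.047)):
    m=((blue(im)<-4)*255).astype(np.uint8); k=np.zeros_like(m);k[box[1]:box[3],box[0]:box[2]]=255
    q=cv2.approxPolyN(cv2.convexHull(big(m&k)),6)[0]; print(n,q.tolist(),cast(n,q,z)[:,:2].tolist())
E
python3 wheel.py
python3 - <<'E'
from h import *
np.set_printoptions(precision=4,suppress=True)
T=cv2.imread("pics/top0.png");S=cv2.imread("pics/scene0.png")
S=S.copy(); cv2.ellipse(S,(264,185),(20,16),0,0,360,(128,128,128),-1)
qt=quad(masks(T,(250,140,352,250))[0]);qs=quad(masks(S,(236,170,370,290))[0]);print(qs)
# pair by sorted position
g1=np.array([[263,162],[337,155.5],[345,229],[269.5,237]]);g2=np.array([[247.5,211.5],[308,177],[358,224.5],[296,264]])
o=lambda q,g:np.array([q[np.argmin(np.linalg.norm(q-v,axis=1))] for v in g])
X=tri(o(qt,g1),o(qs,g2));print(X,X.mean(0),[np.linalg.norm(X[i]-X[i-1]) for i in range(4)])
b,s=cv2.findContours,0
cup=cast("top",[[303.7,195.5]],.165);print("cup",cup)
print("bottle",cast("top",[[364,236]],.08),"cup_small",cast("top",[[259,258]],.055),"stamp",cast("top",[[403,279]],.05))
E
```

```text
cams [ 0.2965 -0.0939  1.432 ] [-0.0639  0.3803  0.9463]
housing [ 0.5908 -0.018 ] 0.0006154353458489725 26 head [ 0.5932 -0.0142] 0.0005075939122582959 20 head scene [ 0.5933 -0.0136] 0.0007545410154328608 22
housing [ 0.5893 -0.018 ] 0.0007177989426027178 43 head [ 0.593  -0.0132] 0.0004404719480930763 19 head scene [ 0.5916 -0.0136] 0.0008334372171079179 29
housing [ 0.5895 -0.0181] 0.0006402359299102445 41 head [ 0.5932 -0.0146] 0.0005058317463937119 19 head scene [ 0.5915 -0.0135] 0.0009791867088450633 29
top [[324, 233], [296, 240], [291, 240], [291, 235], [311, 233], [323, 232]] [[0.4735427234639643, -0.08510466944918559], [0.4564026324877589, -0.007960900913662056], [0.4567793184411525, 0.005741353214050518], [0.47054209147057857, 0.005532965833700748], [0.4745341087630372, -0.04946497105974433], [0.47637681196870574, -0.08243935386356661]]
scene [[337, 245], [341, 249], [317, 275], [296, 271], [296, 265], [331, 242]] [[0.4840052022130469, -0.08302916412362948], [0.46772327192328744, -0.08341652554681428], [0.43847392047299727, 0.013336233211398207], [0.47796574054219176, 0.048404465224759], [0.49294132762681686, 0.03833847965085341], [0.5009055473996377, -0.0763989253681096]]
[[358.395  223.918 ]
 [295.215  264.8047]
 [246.5004 211.0537]
 [308.1534 176.805 ]]
[[ 0.6605  0.0728  0.1178]
 [ 0.6716 -0.1245  0.1226]
 [ 0.4747 -0.1396  0.1011]
 [ 0.4631  0.0594  0.0984]] [ 0.5675 -0.033   0.11  ] [np.float64(0.19884423997480274), np.float64(0.19762231552560108), np.float64(0.19862879387145596), np.float64(0.1993762508338694)]
cup [[ 0.5559 -0.0368  0.165 ]]
bottle [[ 0.4583 -0.1918  0.08  ]] cup_small [[0.4093 0.0927 0.055 ]] stamp [[ 0.3433 -0.2933  0.05  ]]
```

Run:
```python
import cv2,numpy as np
S=cv2.imread("pics/scene0.png");T=cv2.imread("pics/top0.png")
f=lambda i:cv2.resize(i,(400,300),interpolation=cv2.INTER_CUBIC)
a=f(S[235:280,290:350]);b=f(T[222:252,280:320+0]); c=f(S[195:219,308:340]);d=f(T[182:206,264:296])
cv2.imwrite("pics/pod.png",np.vstack([np.hstack([a,b]),np.hstack([c,d])]))
```

```text
(no output)
```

View pics/pod.png

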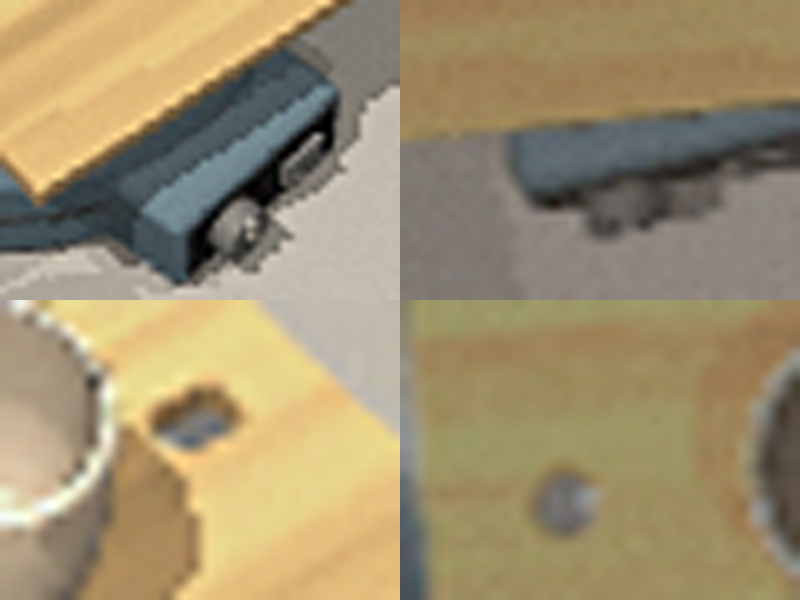

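The crop shows the pod's front top edge at scene px (318.5,270.2)→(340.2,249.2), and in the top view from (293.5,241.5) to about (320,236.5). The holes show no pin top yet.

Run:
```python
from h import *
np.set_printoptions(precision=4,suppress=True)
for n,p in(("scene",[[318.5,270.2],[340.2,249.2]]),("top",[[293.5,241.5],[317,237]])):
    W=cast(n,p,.047)[:,:2]; d=W[0]-W[1]; m=W.mean(0); 
    print(n,W,"yaw edge",np.arctan2(-d[0],d[1]),"mid yaw",np.arctan2(-.014-m[1],.5925-m[0]))
```

```text
scene [[ 0.4478  0.002 ]
 [ 0.4684 -0.0814]] yaw edge 0.24170476431069346 mid yaw 0.18863636070958367
top [[ 0.4525 -0.001 ]
 [ 0.4631 -0.0656]] yaw edge 0.16246892904796345 mid yaw 0.1426065113908172
```

jog_arm:
  deltas: [1, -0.45, 0, 0, 0, -1, 1, 1, -0.45, 0, 0, 0, -1, 1, 1, -0.45, 0, 0, 0, -1, 1, 1, -0.45, 0, 0, 0, -1, 1, 1, -0.45, 0, 0, 0, -1, 1]

```text
time: 0.72
tcp_pos: [0.3134, -0.3914, 0.2053]
tool_rot: [-3.141, -0.0, 1.052]
ft_force: [-0.5, 0.0, -0.4]
width: 1.003
grip_force: 0.0
```

```bash
cat > go.py <<'E'
# usage: go.py x y z yaw -> jog units from the present pose
import sys,numpy as np
from scipy.spatial.transform import Rotation as Ro
from rig import bot
o=bot.get_obs(); x,y,z,w=map(float,sys.argv[1:5])
R=Ro.from_euler("xyz",o["tool_rot"]); G=Ro.from_euler("xyz",[np.pi,0,w])
print("t",o["time"],"pos",o["tcp_pos"].round(4),"rot",o["tool_rot"].round(3),"F",o["ft_force"].round(1),"q",o["q"].round(2))
print("units",(R.inv().apply(np.array([x,y,z])-o["tcp_pos"])/.2).round(3),((R.inv()*G).as_rotvec()/(np.pi/4)).round(3))
E
python3 go.py .583 -.16 .205 1.76
```

```text
t 0.725 pos [ 0.3134 -0.3914  0.2053] rot [-3.141 -0.     1.052] F [-0.5  0.  -0.4] q [-0.97  0.19  1.66  0.    1.29 -0.45]
units [1.673 0.597 0.002] [-0.    -0.    -0.901]
```

jog_arm:
  deltas: [1, 0.36, 0, 0, 0, -0.9, 1, 1, 0.36, 0, 0, 0, -0.9, 1, 1, 0.36, 0, 0, 0, -0.9, 1, 1, 0.36, 0, 0, 0, -0.9, 1, 1, 0.36, 0, 0, 0, -0.9, 1]

```text
time: 1.35
tcp_pos: [0.4748, -0.2552, 0.205]
tool_rot: [-3.141, -0.0, 1.754]
ft_force: [0.1, 0.0, 0.1]
width: 1.0
grip_force: 0.0
```

```bash
python3 go.py .583 -.16 .205 1.76
```

```text
t 1.35 pos [ 0.4748 -0.2552  0.205 ] rot [-3.141 -0.     1.754] F [0.1 0.  0.1] q [-0.56  0.28  1.55 -0.    1.31 -0.74]
units [ 0.37   0.618 -0.   ] [-0.001 -0.001 -0.008]
```

jog_arm:
  deltas: [0.34, 0.62, 0, 0, 0, 0, 1, 0.34, 0.62, 0, 0, 0, 0, 1, 0.34, 0.62, 0, 0, 0, 0, 1, 0.34, 0.62, 0.2, 0, 0, 0, 1, 0.34, 0.62, 0.4, 0, 0, 0, 1]

```text
time: 1.98
tcp_pos: [0.5832, -0.1678, 0.1245]
tool_rot: [3.141, 0.0, 1.749]
ft_force: [0.8, -1.0, -0.6]
width: 0.999
grip_force: 0.0
```

```bash
python3 go.py .583 -.165 .092 1.76
```

```text
t 1.975 pos [ 0.5832 -0.1678  0.1245] rot [3.141 0.    1.749] F [ 0.8 -1.  -0.6] q [-0.34  0.5   1.44 -0.    1.2  -0.52]
units [0.014 0.001 0.162] [ 0.     0.001 -0.014]
```

jog_arm:
  deltas: [0.01, 0, 0.1, 0, 0, -0.014, 1, 0.01, 0, 0.175, 0, 0, -0.014, 1, 0.01, 0, 0.175, 0, 0, -0.014, 1]

```text
time: 2.35
tcp_pos: [0.583, -0.1649, 0.0899]
tool_rot: [-3.14, -0.001, 1.762]
ft_force: [-0.0, -0.3, 0.6]
width: 1.001
grip_force: 0.0
```

```bash
python3 go.py .5865 -.125 .090 1.76
```

```text
t 2.35 pos [ 0.583  -0.1649  0.0899] rot [-3.140e+00 -1.000e-03  1.762e+00] F [-0.  -0.3  0.6] q [-0.34  0.54  1.47 -0.    1.14 -0.53]
units [ 0.193  0.055 -0.001] [-0.002 -0.001  0.003]
```

jog_arm:
  deltas: [0.02, 0, 0, 0, 0, 0, 1, 0.04, 0, 0, 0, 0, 0, 1, 0.06, 0, 0, 0, 0, 0, 1, 0.08, 0, 0, 0, 0, 0, 1, 0.1, 0, 0, 0, 0, 0, 1]

```text
time: 2.98
tcp_pos: [0.58, -0.1441, 0.0906]
tool_rot: [3.141, 0.0, 1.765]
ft_force: [0.8, -1.3, 0.7]
width: 0.997
grip_force: 0.8
```

jog_arm:
  deltas: [0.015, 0, 0, 0, 0, 0, 1, 0.03, 0, 0, 0, 0, 0, 1, 0.045, 0, 0, 0, 0, 0, 1, 0.055, 0, 0, 0, 0, 0, 1, 0.065, 0, 0, 0, 0, 0, 1]

```text
time: 3.6
tcp_pos: [0.5774, -0.1314, 0.0905]
tool_rot: [3.141, 0.0, 1.765]
ft_force: [1.2, -2.0, 2.2]
width: 1.002
grip_force: 0.9
```

```bash
cat > bat.py <<'E'
from h import *
import sys
np.set_printoptions(precision=4,suppress=True)
C=np.array([.5925,-.014]);Y=.19
def look(tag,box_s=(236,170,372,290),box_t=(250,140,352,250)):
    T=viewer.get_image("top");S=viewer.get_image("scene")
    cv2.imwrite(f"pics/t{tag}.png",T);cv2.imwrite(f"pics/s{tag}.png",S)
    S=S.copy(); cv2.ellipse(S,(264,185),(20,16),0,0,360,(128,128,128),-1)
    qt=quad(masks(T,box_t)[0]);qs=quad(masks(S,box_s)[0])
    f=lambda q:np.array([q[np.argmin(q@v)] for v in([1,1],[-1,1],[-1,-1],[1,-1])])
    g=lambda q:np.array([q[np.argmin(q@v)] for v in([1,0],[0,1],[-1,0],[0,-1])])
    X=tri(f(qt),g(qs)); print(X,"edges",np.array([np.linalg.norm(X[i]-X[i-1]) for i in range(4)]))
    m=X.mean(0); v=X[0]+X[1]-X[2]-X[3]; u=X[0]+X[3]-X[1]-X[2]; y=(np.arctan2(v[1],v[0])+np.arctan2(-u[0],u[1]))/2
    n=np.cross(v,u); n/=np.linalg.norm(n); b=m-.009*n
    d=b[:2]-C; c,s=np.cos(Y),np.sin(Y)
    print("bat",b,"yaw",y,"normal",n,"| wheel frame off x,y mm",np.r_[c*d[0]+s*d[1],-s*d[0]+c*d[1]]*1e3,"dyaw",y-Y)
look(sys.argv[1])
E
python3 bat.py 1; python3 go.py .5865 -.125 .09 1.76
```

```text
[[ 0.5301  0.0203  0.3687]
 [ 0.5517 -0.111   0.3016]
 [ 0.356   0.0005  0.4558]
 [ 0.3504  0.0194  0.1569]] edges [0.2778 0.149  0.273  0.2996]
bat [ 0.4456 -0.0252  0.316 ] yaw -0.05386863283722275 normal [0.1663 0.8363 0.5224] | wheel frame off x,y mm [-146.426    16.7251] dyaw -0.24386863283722277
t 3.7 pos [ 0.5773 -0.1313  0.0904] rot [-3.141 -0.     1.765] F [-0.7 -0.6 -0.6] q [-0.29  0.51  1.51  0.    1.12 -0.48]
units [0.022 0.051 0.002] [-0.    -0.     0.007]
```

Run:
```python
import cv2,numpy as np
f=lambda i:cv2.resize(i,(400,360),interpolation=cv2.INTER_CUBIC)
cv2.imwrite("pics/v1.png",np.hstack([f(cv2.imread("pics/t1.png")[130:265,235:385]),f(cv2.imread("pics/s1.png")[160:295,230:380])]))
```

```text
(no output)
```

View pics/v1.png

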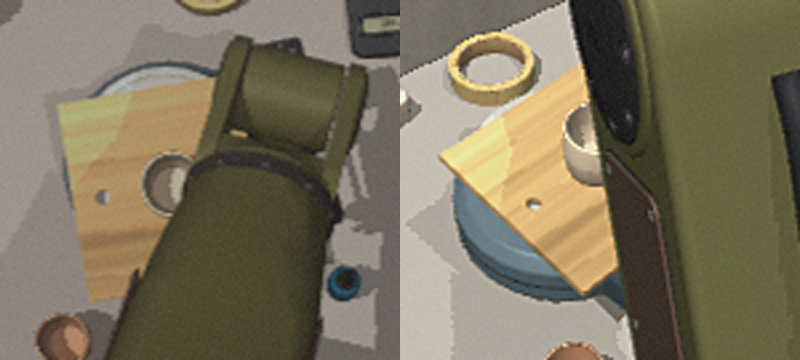

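Arm hides the bat's right half. Left corners in the top view are about (257.1,169.0) and (269.5,242.5), and in the scene view about (245.0,218.9) and (299.4,270.6).

Run:
```python
from h import *
np.set_printoptions(precision=4,suppress=True)
X=tri([[257.1,169.0],[269.5,242.5]],[[245.0,218.9],[299.4,270.6]]);print(X)
v=(X[0]-X[1]);y=np.arctan2(v[1],v[0]);b=X.mean(0)[:2]-.1*np.array([-np.sin(y),np.cos(y)]);d=b-[.5925,-.014]
c,s=np.cos(.19),np.sin(.19);print(y,b,c*d[0]+s*d[1],-s*d[0]+c*d[1],np.linalg.norm(v))
```

```text
[[0.6425 0.0892 0.1153]
 [0.446  0.0591 0.0945]]
0.15167687912455147 [ 0.5593 -0.0247] -0.03458753918161812 -0.004256633240978017 0.1998406991230397
```

jog_arm:
  deltas: [0.01, 0, 0, 0, 0, 0, 1, 0.024, 0, 0, 0, 0, 0, 1, 0.024, 0, 0, 0, 0, 0, 1, -0.06, 0, 0, 0, 0, 0, 1, -0.15, 0, -0.1, 0, 0, 0, 1]

```text
time: 4.32
tcp_pos: [0.5826, -0.1619, 0.1094]
tool_rot: [-3.139, -0.001, 1.765]
ft_force: [0.2, -0.8, -0.1]
width: 1.002
grip_force: 0.0
```

```bash
python3 go.py .40 -.20 .22 .98
```

```text
t 4.325 pos [ 0.5826 -0.1619  0.1094] rot [-3.139e+00 -1.000e-03  1.765e+00] F [ 0.2 -0.8 -0.1] q [-0.33  0.51  1.46 -0.    1.18 -0.53]
units [-0.01  -0.934 -0.551] [-0.004 -0.     1.   ]
```

jog_arm:
  deltas: [0, 0, -0.3, 0, 0, 0, 1, -0.05, 0, -0.55, 0, 0, 0.2, 1, -0.05, -0.3, -0.55, 0, 0, 0.45, 1, -0.05, -0.6, -0.55, 0, 0, 0.7, 1, -0.05, -0.93, -0.55, 0, 0, 1, 1]

```text
time: 4.95
tcp_pos: [0.4042, -0.2069, 0.2204]
tool_rot: [3.142, 0.0, 1.039]
ft_force: [0.4, -2.0, 1.6]
width: 1.0
grip_force: 0.0
```

```bash
python3 go.py .39 -.07 .21 .19
```

```text
t 4.95 pos [ 0.4042 -0.2069  0.2204] rot [3.142 0.    1.039] F [ 0.4 -2.   1.6] q [-0.55  0.07  1.76 -0.    1.31 -0.02]
units [ 0.554 -0.408  0.052] [0.    0.    1.081]
```

jog_arm:
  deltas: [0.2, -0.1, 0, 0, 0, 0.2, 1, 0.35, -0.25, 0, 0, 0, 0.45, 1, 0.5, -0.4, 0, 0, 0, 0.7, 1, 0.55, -0.41, 0, 0, 0, 0.9, 1, 0.55, -0.41, 0, 0, 0, 1, 1]

```text
time: 5.58
tcp_pos: [0.3905, -0.0697, 0.2208]
tool_rot: [3.141, -0.0, 0.257]
ft_force: [-0.7, -0.6, 0.6]
width: 1.001
grip_force: 0.0
```

```bash
python3 bat.py 2;python3 go.py .4206 -.0471 .09 .19
python3 - <<'E'
import cv2,numpy as np
f=lambda i:cv2.resize(i,(400,360),interpolation=cv2.INTER_CUBIC)
cv2.imwrite("pics/v2.png",np.hstack([f(cv2.imread("pics/t2.png")[130:265,235:385]),f(cv2.imread("pics/s2.png")[160:295,230:380])]))
E
```

```text
[[ 0.6358  0.0959  0.1181]
 [ 0.6656 -0.1007  0.1266]
 [ 0.4785 -0.1334  0.086 ]
 [ 0.4409  0.0626  0.0977]] edges [0.1988 0.199  0.1943 0.1999]
bat [ 0.5566 -0.0186  0.0982] yaw 0.17048993600716789 normal [-0.152  -0.034   0.9878] | wheel frame off x,y mm [-36.1606   2.2904] dyaw -0.019510063992832116
t 5.675 pos [ 0.3904 -0.0702  0.2207] rot [ 3.142 -0.     0.259] F [ 0.   0.2 -0.3] q [-0.27 -0.06  1.89 -0.    1.31  1.04]
units [ 0.175 -0.073  0.653] [ 0.    -0.     0.088]
```

View pics/v2.png

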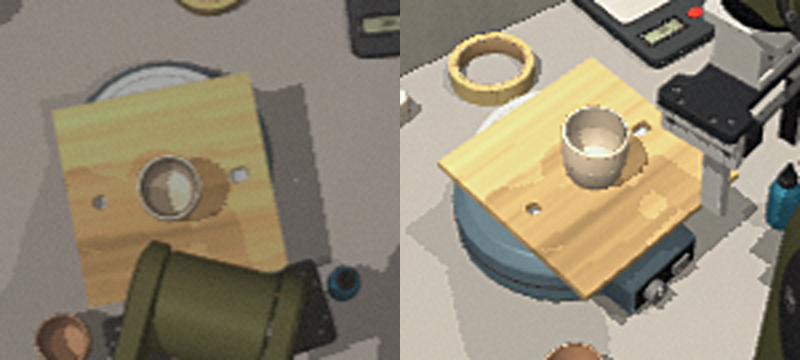

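The left panel (top view) shows the bat fully to the left, with its corners at (53,110), (250,73) and (87,305) in crop px and the gripper over the near right corner. Blue housing rim is now visible on both sides, so I'll refit the wheel centre on this frame.

```bash
sed -e 's/top0/t2/;s/scene0/s2/' -e 's/^ths=.*/ths=np.radians(np.r_[-55:125:2])/' -e '/^# pod/,$d' wheel.py > w2.py
cat >> w2.py <<'E'
for N,P,r in(("hous",A,.11),("head",B,.09),("scene",C,.09)):
    cc=fit(P,r)[0]; print(N,[(int(round(np.degrees(t))),round(float(np.hypot(x-cc[0],y-cc[1])-r)*1e3,1)) for t,x,y in P])
E
python3 w2.py
```

```text
cams [ 0.2965 -0.0939  1.432 ] [-0.0639  0.3803  0.9463]
housing [ 0.589  -0.0169] 0.0004580410191511004 13 head [ 0.5931 -0.015 ] 0.000440631382751843 41 head scene 0 0 0
housing [ 0.589  -0.0164] 0.0005256460146309831 36 head [ 0.5931 -0.0147] 0.0004492596687004439 41 head scene [ 0.5873 -0.0092] 0.0009415361986892246 11
housing [ 0.5887 -0.0159] 0.0006164759110768689 37 head [ 0.593  -0.0153] 0.0005144748128926516 40 head scene [ 0.5913 -0.0085] 0.000962800036606205 13
hous [(-29, 0.7), (-25, -0.9), (-23, -0.4), (-21, -0.8), (-19, 0.1), (-17, 0.1), (-15, 0.2), (-13, -1.1), (-11, -0.6), (-9, 0.3), (-7, -0.1), (-5, -0.1), (-3, 0.7), (-1, 0.8), (1, 0.3), (3, 0.8), (5, 0.4), (7, 0.8), (9, -0.5), (11, -0.9), (13, 0.4), (17, -0.5), (21, 1.2), (23, 0.7), (25, -0.6), (27, 0.7), (29, -0.2), (31, -0.2), (33, -0.7), (35, 0.2), (37, 0.5), (39, -0.8), (41, -0.8), (43, -1.3), (45, -1.3), (47, 0.8), (49, 1.6)]
head [(-31, 0.7), (-29, 1.0), (-27, 0.2), (-25, 0.9), (-23, -0.5), (-21, -0.2), (-19, -0.9), (-17, 0.4), (-15, 0.7), (-13, -0.3), (-11, -0.7), (-9, -0.7), (-7, 0.6), (-5, -0.1), (-3, -0.5), (-1, 0.9), (1, -0.5), (3, -0.1), (5, 0.2), (7, 0.5), (9, -0.8), (11, -0.5), (13, -0.1), (15, -0.8), (17, 0.9), (19, 0.6), (21, -1.5), (23, 0.2), (25, -0.4), (27, -0.4), (29, 0.3), (31, 0.3), (33, -0.6), (35, 0.1), (37, 0.4), (39, -0.2), (41, 0.5), (43, 0.2), (45, 0.9), (47, -0.0)]
scene [(82, 1.3), (84, 0.9), (86, 0.9), (88, -0.1), (90, -1.1), (92, -0.8), (94, -0.7), (98, -2.0), (104, -0.5), (106, -0.8), (108, 0.3), (110, 1.1), (112, 1.9)]
```

jog_arm:
  deltas: [0.17, -0.07, 0, 0, 0, 0.088, 1, 0.17, -0.07, 0.2, 0, 0, 0.088, 1, 0.17, -0.07, 0.45, 0, 0, 0.088, 1, 0.17, -0.07, 0.68, 0, 0, 0.088, 1, 0.17, -0.07, 0.68, 0, 0, 0.088, 1]

```text
time: 6.3
tcp_pos: [0.4181, -0.0477, 0.0825]
tool_rot: [-3.139, 0.005, 0.192]
ft_force: [0.1, 0.4, 0.6]
width: 1.005
grip_force: 0.0
```

```bash
python3 go.py .487 -.0354 .085 .19
```

```text
t 6.3 pos [ 0.4181 -0.0477  0.0825] rot [-3.139  0.005  0.192] F [0.1 0.4 0.6] q [-0.2   0.18  1.99  0.    0.98  1.18]
units [ 0.35   0.006 -0.014] [-0.003  0.007  0.003]
```

jog_arm:
  deltas: [0.05, 0, -0.01, 0, 0, 0, 1, 0.09, 0, -0.01, 0, 0, 0, 1, 0.12, 0, -0.01, 0, 0, 0, 1, 0.14, 0, -0.01, 0, 0, 0, 1, 0.16, 0, -0.01, 0, 0, 0, 1]

```text
time: 6.92
tcp_pos: [0.4509, -0.0414, 0.0865]
tool_rot: [-3.141, 0.001, 0.191]
ft_force: [-4.2, -0.7, 1.4]
width: 0.999
grip_force: 1.8
```

jog_arm:
  deltas: [0.02, 0, 0, 0, 0, 0, 1, 0.04, 0, 0, 0, 0, 0, 1, 0.06, 0, 0, 0, 0, 0, 1, 0.08, 0, 0, 0, 0, 0, 1, 0.1, 0, 0, 0, 0, 0, 1]

```text
time: 7.55
tcp_pos: [0.4708, -0.0375, 0.0864]
tool_rot: [-3.142, 0.0, 0.191]
ft_force: [-3.5, 0.7, 2.3]
width: 1.0
grip_force: 1.8
```

```bash
sed -i 's/C=np.array.*/C=np.array([.593,-.015]);Y=.19/' bat.py; python3 bat.py 3; python3 go.py .487 -.0354 .085 .19
```

```text
[[ 0.6577  0.1034  0.1192]
 [ 0.67   -0.0989  0.1703]
 [ 0.6161 -0.1104 -0.1682]
 [ 0.4998  0.068   0.0716]] edges [0.1687 0.2091 0.3429 0.3207]
bat [ 0.6176 -0.0051  0.044 ] yaw 0.2715758310226469 normal [-0.7424 -0.4816  0.4657] | wheel frame off x,y mm [26.004   5.0391] dyaw 0.08157583102264687
t 7.65 pos [ 0.4711 -0.0375  0.0864] rot [ 3.142e+00 -1.000e-03  1.910e-01] F [-0.4  0.5  0.2] q [-0.16  0.27  1.86  0.    1.01  1.22]
units [0.08  0.005 0.007] [ 0.    -0.001  0.001]
```

jog_arm:
  deltas: [-0.1, 0, 0, 0, 0, 0, 1, -0.3, 0, -0.1, 0, 0, 0, 1, -0.5, 0, -0.3, 0, 0, 0, 1, -0.6, 0, -0.6, 0, 0, 0, 1, -0.6, 0, -0.6, 0, 0, 0, 1]

```text
time: 8.28
tcp_pos: [0.3538, -0.0609, 0.2102]
tool_rot: [3.138, -0.008, 0.19]
ft_force: [-0.6, -0.6, -0.5]
width: 0.994
grip_force: 0.0
```

```bash
python3 bat.py 4; python3 go.py .47 -.0375 .086 .19
python3 - <<'E'
import cv2,numpy as np
f=lambda i:cv2.resize(i,(400,360),interpolation=cv2.INTER_CUBIC)
cv2.imwrite("pics/v4.png",np.hstack([f(cv2.imread("pics/t4.png")[130:265,235:385]),f(cv2.imread("pics/s4.png")[160:295,230:380])]))
E
```

```text
[[ 0.6583  0.1033  0.1183]
 [ 0.6929 -0.0916  0.1241]
 [ 0.4994 -0.1303  0.1036]
 [ 0.4626  0.0661  0.1007]] edges [0.1999 0.1981 0.1984 0.1998]
bat [ 0.5792 -0.0132  0.1027] yaw 0.18660427498617804 normal [-0.0981  0.0042  0.9952] | wheel frame off x,y mm [-13.2141   4.3782] dyaw -0.0033957250138219597
t 8.375 pos [ 0.3531 -0.0604  0.2065] rot [ 3.141e+00 -2.000e-03  1.910e-01] F [-0.4  0.6 -0.9] q [-0.27 -0.15  2.    0.    1.29  1.11]
units [ 0.595 -0.002  0.604] [ 0.001 -0.002  0.001]
```

View pics/v4.png

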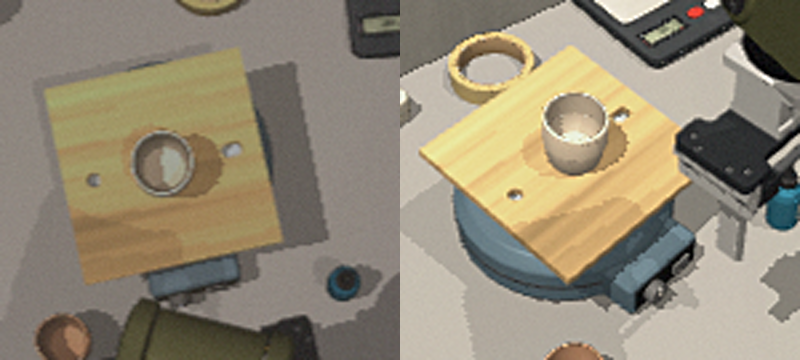

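Both views show the whole bat (top crop corners (45,90), (240,48), (282,240), (87,283)). The pod front edge runs from (152,298) to (240,278), parallel to the bat's near edge. I'll check the pod bearing once to confirm the lateral offset.

Run:
```python
from h import *
T=cv2.imread("pics/t4.png").astype(int); m=((T[...,0]-T[...,2]>4)*255).astype(np.uint8); k=np.zeros_like(m);k[222:246,285:330]=255
c=big(m&k); q=cv2.minAreaRect(c); P=cast("top",cv2.boxPoints(q),.047)[:,:2]; print(P,cv2.contourArea(c))
for a in range(4):
    d=P[a]-P[a-1]; print(np.linalg.norm(d),np.arctan2(d[1],d[0])%(np.pi/2))
f=P[np.argsort(P[:,0])[:2]].mean(0); print(f,np.arctan2(-.015-f[1],.593-f[0]), np.hypot(*(f-[.593,-.015])))
```

```text
[[ 0.47686836  0.00877412]
 [ 0.4953307  -0.08199455]
 [ 0.47237005 -0.08659715]
 [ 0.45399648  0.00388943]] 242.5
0.023387668451696257 0.2104064516317428
0.0926272658070651 0.20066259231489525
0.02341742278976301 0.1978338368071917
0.09233314631392307 0.20032933297089062
[ 0.46318326 -0.04135386] 0.20028635494475427 0.132464754687513
```

```bash
python3 go.py .45 .14 .215 .98
```

```text
t 8.375 pos [ 0.3531 -0.0604  0.2065] rot [ 3.141e+00 -2.000e-03  1.910e-01] F [-0.4  0.6 -0.9] q [-0.27 -0.15  2.    0.    1.29  1.11]
units [ 0.666 -0.892 -0.042] [ 0.002 -0.002 -1.005]
```

jog_arm:
  deltas: [0.1, -0.25, -0.04, 0, 0, -0.2, 1, 0.25, -0.5, -0.04, 0, 0, -0.45, 1, 0.45, -0.75, -0.04, 0, 0, -0.7, 1, 0.66, -0.89, -0.04, 0, 0, -0.95, 1, 0.66, -0.89, -0.04, 0, 0, -1, 1]

```text
time: 9.0
tcp_pos: [0.4494, 0.1418, 0.2114]
tool_rot: [-3.138, 0.003, 0.983]
ft_force: [-0.9, -1.2, -0.2]
width: 1.002
grip_force: 0.0
```

```bash
python3 go.py .553 .1176 .21 1.77
```

```text
t 9.0 pos [0.4494 0.1418 0.2114] rot [-3.138e+00  3.000e-03  9.830e-01] F [-0.9 -1.2 -0.2] q [0.23 0.12 1.72 0.   1.3  0.82]
units [0.186 0.498 0.005] [-0.005  0.002 -1.001]
```

jog_arm:
  deltas: [0.05, 0.12, 0, 0, 0, -0.2, 1, 0.1, 0.25, 0, 0, 0, -0.45, 1, 0.15, 0.4, 0, 0, 0, -0.7, 1, 0.19, 0.5, 0, 0, 0, -0.95, 1, 0.19, 0.5, 0, 0, 0, -1, 1]

```text
time: 9.62
tcp_pos: [0.5535, 0.1148, 0.2114]
tool_rot: [-3.138, -0.0, 1.765]
ft_force: [-0.3, -0.5, -0.1]
width: 1.0
grip_force: 0.0
```

```bash
python3 go.py .553 .1176 .091 1.77
```

```text
t 9.625 pos [0.5535 0.1148 0.2114] rot [-3.138 -0.     1.765] F [-0.3 -0.5 -0.1] q [ 0.14  0.33  1.47  0.    1.35 -0.05]
units [0.014 0.003 0.602] [-0.005 -0.    -0.006]
```

jog_arm:
  deltas: [0.02, 0, 0.2, 0, 0, -0.006, 1, 0.02, 0, 0.4, 0, 0, -0.006, 1, 0.02, 0, 0.6, 0, 0, -0.006, 1, 0.02, 0, 0.6, 0, 0, -0.006, 1]

```text
time: 10.12
tcp_pos: [0.55, 0.1188, 0.0903]
tool_rot: [-3.134, -0.0, 1.767]
ft_force: [-0.0, -0.3, -0.7]
width: 1.0
grip_force: 0.0
```

```bash
python3 go.py .5588 .0882 .091 1.77
```

```text
t 10.125 pos [0.55   0.1188 0.0903] rot [-3.134 -0.     1.767] F [-0.  -0.3 -0.7] q [ 0.15  0.45  1.6   0.    1.1  -0.05]
units [-0.159  0.013 -0.004] [-0.01  -0.001 -0.004]
```

jog_arm:
  deltas: [-0.04, 0, 0, 0, 0, 0, 1, -0.07, 0, 0, 0, 0, 0, 1, -0.09, 0, 0, 0, 0, 0, 1, -0.105, 0, 0, 0, 0, 0, 1, -0.12, 0, 0, 0, 0, 0, 1]

```text
time: 10.75
tcp_pos: [0.5567, 0.0952, 0.0947]
tool_rot: [3.141, -0.0, 1.766]
ft_force: [-1.5, 1.4, 0.8]
width: 1.004
grip_force: 0.9
```

```bash
python3 go.py .5582 .0911 .091 1.77
```

```text
t 10.75 pos [0.5567 0.0952 0.0947] rot [ 3.141 -0.     1.766] F [-1.5  1.4  0.8] q [ 0.1   0.45  1.59  0.    1.1  -0.09]
units [-0.022  0.004  0.018] [ 0.    -0.    -0.005]
```

jog_arm:
  deltas: [-0.012, 0, 0, 0, 0, 0, 1, -0.022, 0, 0, 0, 0, 0, 1, -0.022, 0, 0, 0, 0, 0, 1, 0.06, 0, 0, 0, 0, 0, 1, 0.15, 0, -0.15, 0, 0, 0, 1]

```text
time: 11.38
tcp_pos: [0.5494, 0.1256, 0.1229]
tool_rot: [-3.137, -0.0, 1.766]
ft_force: [0.4, 0.2, 0.5]
width: 1.004
grip_force: 0.0
```

jog_arm:
  deltas: [0, 0, -0.3, 0, 0, 0.1, 1, 0.05, -0.2, -0.45, 0, 0, 0.3, 1, 0.05, -0.45, -0.45, 0, 0, 0.55, 1, 0.05, -0.7, -0.45, 0, 0, 0.8, 1, 0.05, -0.8, -0.45, 0, 0, 1, 1]

```text
time: 12.0
tcp_pos: [0.3898, 0.1038, 0.2146]
tool_rot: [3.141, -0.0, 0.976]
ft_force: [0.8, 0.1, -0.5]
width: 0.997
grip_force: 0.0
```

```bash
python3 bat.py 5; python3 go.py .36 -.06 .21 .2
```

```text
[[ 0.5503  0.0305  0.3206]
 [ 0.5853 -0.1365  0.2685]
 [ 0.4644 -0.1349  0.2973]
 [ 0.389   0.0026  0.3591]] edges [0.1681 0.1784 0.1243 0.1685]
bat [ 0.4951 -0.0572  0.303 ] yaw 0.22047884886343377 normal [ 0.2468 -0.2597  0.9336] | wheel frame off x,y mm [-104.1478  -22.9706] dyaw 0.030478848863433772
t 12.1 pos [0.3908 0.1039 0.2149] rot [ 3.141e+00 -1.000e-03  9.790e-01] F [ 0.6 -0.2 -0. ] q [ 0.17 -0.04  1.88 -0.    1.3   0.76]
units [-0.766  0.329  0.024] [ 0.001 -0.001  0.992]
```

Occluded here, so I'll continue to the near side and look from there.

jog_arm:
  deltas: [-0.2, 0.1, 0, 0, 0, 0.2, 1, -0.4, 0.2, 0, 0, 0, 0.45, 1, -0.6, 0.3, 0.02, 0, 0, 0.7, 1, -0.77, 0.33, 0.02, 0, 0, 0.9, 1, -0.77, 0.33, 0.02, 0, 0, 1, 1]

```text
time: 12.72
tcp_pos: [0.3614, -0.0627, 0.2105]
tool_rot: [3.141, 0.0, 0.194]
ft_force: [0.3, 0.2, 0.1]
width: 1.003
grip_force: 0.0
```

```bash
sed -i 's/Y=.19/Y=.2/' bat.py; python3 bat.py 6; python3 go.py .4215 -.05 .084 .2
```

```text
[[ 0.6586  0.0994  0.1192]
 [ 0.694  -0.0959  0.1244]
 [ 0.5013 -0.1351  0.1032]
 [ 0.4639  0.0606  0.0997]] edges [0.1995 0.1986 0.1978 0.1994]
bat [ 0.5804 -0.0178  0.1027] yaw 0.1915302590058825 normal [-0.1048  0.0028  0.9945] | wheel frame off x,y mm [-12.8957  -0.2167] dyaw -0.008469740994117514
t 12.825 pos [ 0.3618 -0.0615  0.2105] rot [ 3.142 -0.     0.198] F [-0.7  0.3  0.4] q [-0.27 -0.13  1.97 -0.    1.3   1.1 ]
units [0.304 0.002 0.632] [ 0.    -0.    -0.003]
```

Lateral offset is −0.2 mm, yaw is −0.008, and x is −12.9 mm. Now the final forward push.

jog_arm:
  deltas: [0.3, 0, 0, 0, 0, 0, 1, 0.3, 0, 0.2, 0, 0, 0, 1, 0.3, 0, 0.43, 0, 0, 0, 1, 0.3, 0, 0.625, 0, 0, 0, 1, 0.3, 0, 0.625, 0, 0, 0, 1]

```text
time: 13.45
tcp_pos: [0.4191, -0.0488, 0.0836]
tool_rot: [-3.14, 0.005, 0.2]
ft_force: [0.5, 0.5, 0.4]
width: 1.003
grip_force: 0.0
```

```bash
python3 go.py .4842 -.0372 .087 .2
```

```text
t 13.45 pos [ 0.4191 -0.0488  0.0836] rot [-3.14   0.005  0.2  ] F [0.5 0.5 0.4] q [-0.2   0.18  1.99 -0.    0.98  1.17]
units [ 0.33   0.008 -0.019] [-0.002  0.006  0.001]
```

jog_arm:
  deltas: [0.07, 0, -0.01, 0, 0, 0, 1, 0.14, 0, -0.01, 0, 0, 0, 1, 0.2, 0, -0.01, 0, 0, 0, 1, 0.235, 0, -0.01, 0, 0, 0, 1, 0.255, 0, -0.01, 0, 0, 0, 1]

```text
time: 14.08
tcp_pos: [0.4703, -0.0396, 0.0875]
tool_rot: [-3.142, 0.0, 0.196]
ft_force: [-1.1, 0.1, -0.7]
width: 1.002
grip_force: 0.0
```

jog_arm:
  deltas: [0.015, 0, 0, 0, 0, 0, 1, 0.03, 0, 0, 0, 0, 0, 1, 0.045, 0, 0, 0, 0, 0, 1, 0.055, 0, 0, 0, 0, 0, 1, 0.065, 0, 0, 0, 0, 0, 1]

```text
time: 14.7
tcp_pos: [0.4828, -0.0371, 0.0875]
tool_rot: [3.142, -0.0, 0.196]
ft_force: [-1.4, 0.7, 0.6]
width: 0.997
grip_force: 0.4
```

```bash
python3 bat.py 7|tail -2; python3 go.py .4842 -.0372 .087 .2
```

```text
[ 0.5143  0.0656  0.0688]] edges [0.1669 0.2086 0.2158 0.2992]
bat [ 0.6429 -0.0001  0.0103] yaw 0.3680032886271919 normal [-0.3127 -0.6866  0.6564] | wheel frame off x,y mm [51.8291  4.672 ] dyaw 0.16800328862719188
t 14.8 pos [ 0.4831 -0.0371  0.0875] rot [ 3.141e+00 -1.000e-03  1.960e-01] F [0.4 0.1 0.2] q [-0.15  0.29  1.83  0.    1.02  1.22]
units [0.005 0.002 0.002] [ 0.    -0.001 -0.005]
```

jog_arm:
  deltas: [0.005, 0, 0, 0, 0, 0, 1, 0.01, 0, 0, 0, 0, 0, 1, 0.01, 0, 0, 0, 0, 0, 1]

```text
time: 15.18
tcp_pos: [0.4848, -0.0367, 0.0874]
tool_rot: [-3.142, -0.0, 0.196]
ft_force: [-0.3, 0.7, 0.1]
width: 0.999
grip_force: 0.0
```

```bash
python3 go.py .4842 -.0372 .087 .2; python3 bat.py 8|head -1
```

```text
t 15.175 pos [ 0.4848 -0.0367  0.0874] rot [-3.142 -0.     0.196] F [-0.3  0.7  0.1] q [-0.15  0.3   1.82  0.    1.02  1.22]
units [-0.003  0.002  0.002] [-0.    -0.    -0.006]
[[ 0.673   0.1038  0.104 ]
```

Far left corner height fell from 0.119 to 0.104, so the bat has probably dropped. I'll back off and check.

jog_arm:
  deltas: [-0.1, 0, 0, 0, 0, 0, 1, -0.3, 0, -0.1, 0, 0, 0, 1, -0.5, 0, -0.3, 0, 0, 0, 1, -0.65, 0, -0.6, 0, 0, 0, 1, -0.65, 0, -0.6, 0, 0, 0, 1]

```text
time: 15.9
tcp_pos: [0.3574, -0.0626, 0.2109]
tool_rot: [3.138, -0.006, 0.195]
ft_force: [0.1, -0.3, -0.7]
width: 0.996
grip_force: 0.0
```

```bash
python3 bat.py 9
python3 - <<'E'
import cv2,numpy as np
f=lambda i:cv2.resize(i,(400,360),interpolation=cv2.INTER_CUBIC)
cv2.imwrite("pics/v9.png",np.hstack([f(cv2.imread("pics/t9.png")[130:265,235:385]),f(cv2.imread("pics/s9.png")[160:295,230:380])]))
E
```

```text
[[ 0.6737  0.1032  0.1024]
 [ 0.7101 -0.0922  0.1074]
 [ 0.516  -0.1337  0.106 ]
 [ 0.4768  0.0624  0.1016]] edges [0.201  0.1988 0.1985 0.2   ]
bat [ 0.5942 -0.0153  0.0953] yaw 0.19915235020646735 normal [-0.0103  0.0221  0.9997] | wheel frame off x,y mm [ 1.1648 -0.5192] dyaw -0.0008476497935326621
```

View pics/v9.png

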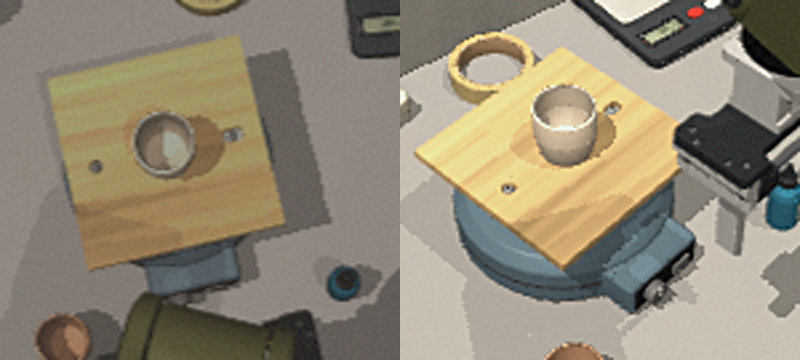

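The pins now show inside both holes (top crop (96,167) and (233,134)). The bat is level within measurement noise: its left/right height bias is unchanged from when it sat on both pins, and the 20 mm far/near tilt is down to about 1 mm. The cup stands upright near the middle and the arm is clear, so I'm handing in.

```bash
python3 -c "
from rig import bot
print(bot.close_job())"
```

```text
the job is handed in; nothing more can be done
None
```

I nudged the bat until both holes dropped over the pins, and handed the job in at about 16 s of the 72 s allowed. The last images show it flat, the cup upright near its middle and the arm clear, but the hand-in gave no verdict.

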